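# Seat and latch the sample plate of a dot-blot manifold

## Task

The drilled sample plate of the blotting manifold has been laid down out of register and its front edge is riding up on the base's two locating pins. Without picking anything up, nudge the plate with your fingertips back against the rear rail and sideways until its hole and slot drop over the pins and it lies flat on the base, then push the swing latch right round over the plate's front edge to its stop. Leave the other things on the bench where they are.

Things in the scene. Friction and masses are not known exactly. Their poses are not given: they have to be found in the camera images.
- manifold_base: Grey plastic manifold base, fixed to the bench: a block 170 (x) x 250 (y) x 45 mm. Origin: centre of its underside, on the bench; x points to its rear (away from the robot), y to its left, z up. Its flat top, the deck, is 45 mm above the bench. A hose barb sticks out 30 mm from the right (-y) side near the rear.
- seat (a point): Point on the deck (13 mm behind the base's middle, axes as the base's) where the plate's origin lies when the plate is seated, yaw equal to the base's; the plate's rear edge is then 0.8 mm from the rail.
- rail_face (a point): Middle of the lower edge of the rear rail's front face, on the deck, 68.8 mm behind the base's middle. The rail is grey, runs along the base's y, 216 mm long, 9 mm thick, 16 mm above the deck.
- sample_plate: Loose white plate 110 (x) x 200 (y) x 10 mm, 0.2 to 0.3 kg, 8 x 12 small wells. Origin: centre of its underside; x to its rear, y left, z up. Starts 16 to 32 mm left (+y) of its seat, 3 to 9 mm in front of it, up to 3 degrees turned; rear bottom edge on the deck, front part riding on the pins (tilt 5 degrees, front underside 9 mm above the deck). Slides at 1 to 3 N. Over the pins it falls flat and locks.
- plate_hole (a point): Centre of the plate's round hole (11 mm diameter, right through) in its front margin, 42 mm in front of and 58 mm left of its origin, at the underside; belongs over pin_left.
- plate_slot (a point): Centre of the plate's slot (square-ended, 11 mm in x, 15 mm in y, right through) in its front margin, 42 mm in front of and 58 mm right of its origin, at the underside; belongs over pin_right.
- pin_left (a point): Tip of the base's left (+y) locating pin, 29 mm in front of and 58 mm left of the base's middle, 8 mm diameter, round-nosed, 8 mm tall, its tip 53 mm above the bench.
- pin_right (a point): Tip of the base's right (-y) locating pin, 29 mm in front of and 58 mm right of the base's middle, 8 mm diameter, round-nosed, 8 mm tall, its tip 53 mm above the bench.
- latch (a joint): Swing latch, a steel bar turning about a vertical axis at latch_pivot. 0: the bar points to the base's left (+y), along its front edge; values grow clockwise seen from above; 1.57, its stop: the bar points to the rear, over the plate's front edge. Starts between -0.3 and 0.05. It stays where it is left, turns at about 1 N at the knob, and is blocked by a plate that rides on the pins.
- latch_pivot (a point): Axis of the latch, at half height of its bar, at the middle of the base's front (68 mm in front of the base's middle, on a post of 8 mm radius). The bar is 12 mm wide, reaches 44 mm from the axis to its tip and stands 57.5 to 65.5 mm above the bench, 2.5 mm above a seated plate.
- latch_knob (a point): Middle of the black knob (11 mm diameter, 17 mm tall, 65.5 to 82.5 mm above the bench) that stands on the latch bar 36 mm from the pivot, near the tip.
- pipette_200: Bystander: white pipette, 267 mm long, lying on the bench left of the base; origin under its middle.
- forceps: Bystander: steel forceps, 126 mm long, 7 mm high, lying behind the base; origin under the middle.
- timer: Bystander: small white timer, 67 x 63 x 19 mm, beside the base's right end; origin under its middle.
- gel_comb: Bystander: clear comb 40 x 100 x 12 mm, lying left of the base; origin under its middle.
- tube_50: Bystander: capped clear tube, 33 mm diameter, 111 mm tall, standing behind the base's left end; origin under its middle.

How it is judged:
By the outcome, as a careful person would: the job done as asked, in the order asked, and still so for the second after the job is handed in, with the robot touching nothing.
It also fails if it takes over 51 s, if anything falls off the work surface, if the arm or the gripper's body presses on something with over 40 N, if the wrist force passes 120 N, or if a joint passes its speed limit or range.

## Robot

A 7-joint arm with a two-finger parallel gripper is mounted at the origin on a cart in front of the work surface, level with it; the furniture and walls round the work are solid. World frame = base frame: x ahead of the robot, y to its left, z up, the work surface at z = 0. Lengths are in m, angles in rad, forces in N, time in s.
With the tool pointing down it reaches from about 0.425 to 0.925 m from the base axis. Payload 6.8 kg.
Tool frame: the origin (TCP) lies between the finger pads; the fingertips stand r.tip_extent ahead of it and the grasp point (between the pads) lies 5 mm behind it (r.tip_extent is the distance from the TCP to the fingertips, in m); y points along the fingers, x is the direction in which the jaws open and shut, and the axes are right-handed (so a half turn about y gives the same grasp; the last joint's range is limited). The gripper opens to 85 mm and grips with 20 to 120 N. Pads are 22 mm wide; open, the fingers measure 114 mm over their backs; the gripper's body (76 mm by 85 mm) begins 54 mm behind the grasp point. The pads swing forward as they close: fully open they stand 13 mm farther back than shut.
Start: joints at [-1.357, 0.477, 0.022, 1.555, -0.011, 1.109, -0.083], TCP at [0.213, 0.64, 0.245] pointing down, gripper open.
Joint ranges: [-2.96, 2.96], [-0.34, 2.1], [-1.41, 1.46], [0.24, 2.44], [-1.37, 4.51], [0.17, 1.92], [-2.96, 2.96]. Speed limits (rad/s): [2.39, 2.39, 3.14, 3.14, 3.14, 3.14, 3.14].

## Interface

Orientations are given as a rotation vector (axis times angle).
In Python, from bench import r gives the robot as it stands.
- The arm moves only by the tool send_rows, never from a script. Its argument "plan" is a list of rows, each a list of 5 numbers: the shift along the tool's x, y, z in cm, then the turn about the tool's y in degrees, then the opening, from 0 (shut) to 1 (fully open). In form: [[dx, dy, dz, spin, grip], ...]. A call has 1 to 12 rows; each row shifts and turns the commanded pose from where the row before left it, along the tool's axes as they then stand; what a row does not reach is not made up. A row lasts 1/8 s, in which the tool goes at most 62.5 mm and 10.7 degrees, less where a joint would pass 70% of its speed; a pose out of reach is approached as far as the arm can. A call is refused whole if a number of a shift passes 6.25 or a number of a turn 10.7, either way. A call with a gripper value outside its range is refused whole. The fingers move at their own pace and stop on an object; "force" is the grip in N (left out, the last holds). Time passes only in rows, so rows that do not move let the fingers close. It gives the time, the measured TCP pose, the force and the opening at its end, in the units of the state.
- r.get_obs(): the state, without advancing time (a new reading comes with each control period).
- r.grab_frame(name): name is "scene" or "side" or "wrist"; returns a dict with "image" (384x512x3 uint8, red, green, blue), "camera_matrix" (3x3 intrinsics, pixels), "cam_to_world" (4x4, takes a point from camera to world coordinates). Camera axes: x right, y down, z forward; pixel columns grow to the right and rows downward; lengths in m; the calibration is good to about 2 mm. The wrist camera is an equidistant fisheye: a pixel r from the principal point sees the ray r / f radians off the axis. A picture is of the moment at which its call begins. There is no depth.
- r.hand_in(): hands the job in, once; it reports no verdict.
Trained networks look in the newest picture that a camera, given by its name, has taken for a name from the list of things; names that differ only in an ending like _2 or _b are one class to them, and where a whole thing is asked for, a point or a joint stands for the part that bears it (a point fixed in the world has none). Each returns a list of dicts, best first, with "p" (0 to 1); they miss things now and then, are a little off and sometimes report something else, mostly with a low value. They report only what shows in the picture. A call takes as long as a camera call.
- r.recognise(camera, target): "rect" ([left, top, right, bottom] in pixels, round what is visible of it).
The state is a dict: "clock": time; "joints": joint angles; "qvel": joint speeds; "tau": joint torques, N m; "tcp_pos": TCP position; "orientation": TCP orientation; "contact_force": force on the tool from outside, world axes, zero at the start; "moment": the same for the moment, N m; "grip_width": finger opening in m.
Only numpy, scipy, OpenCV 4.12 (cv2) and the standard library are available. Lean on these libraries where they do the work, as an engineer would, in place of code of your own. Each camera call takes 0.05 s, during which the arm holds its last target.

## Working session

There is one attempt and no reset: what is moved stays moved. The work goes in short steps, Python scripts to look and compute and a tool call to move; the robot and the scene stay as the last step left them, time stands still between calls to the robot, and variables do not carry over. Pictures are saved under pics/ and viewed, and the job is handed in when it is done.

Besides the shell and the picture viewer there is one more tool, called after "Request:" as name(argument=value, ...), one argument or row to a line, values as JSON. send_rows: Moves the arm, as the interface text tells. Its arguments: {"type":"object","properties":{"plan":{"type":"array","items":{"type":"array","items":{"type":"number"}}},"force":{"type":"number"}},"required":["plan"]}

```bash
ls; mkdir -p pics; cat > h.py <<'E'
from bench import r
import cv2, numpy as np
from scipy.spatial.transform import Rotation as R
def save(cam,fn,scale=1.5):
    f=r.grab_frame(cam); im=cv2.cvtColor(f["image"],cv2.COLOR_RGB2BGR)
    im=cv2.resize(im,None,fx=scale,fy=scale,interpolation=cv2.INTER_CUBIC); cv2.imwrite("pics/"+fn,im); 
    np.savez("pics/"+fn+".npz",image=f["image"],K=f["camera_matrix"],T=f["cam_to_world"])
    return f
def ray(K,T,uv):
    d=np.array([(uv[0]-K[0,2])/K[0,0],(uv[1]-K[1,2])/K[1,1],1.]); return T[:3,3],T[:3,:3]@d
def at_z(f,uv,z):
    o,d=ray(np.array(f["camera_matrix"]),np.array(f["cam_to_world"]),uv); return o+d*(z-o[2])/d[2]
def proj(K,T,p):
    q=T[:3,:3].T@(np.asarray(p)-T[:3,3]); q=K@q; return q[:2]/q[2]
def ld(fn):
    d=np.load("pics/"+fn+".npz"); return dict(image=d["image"],camera_matrix=d["K"],cam_to_world=d["T"])
E
python3 - <<'E'
from h import *
o=r.get_obs(); print({k:np.round(v,3) for k,v in o.items()}, r.tip_extent)
print(R.from_rotvec(o["orientation"]).as_matrix().round(3))
for c in ["scene","side","wrist"]:
    f=save(c,c+"0.png"); print(c,np.round(f["camera_matrix"],1).tolist(),np.round(f["cam_to_world"],3).tolist())
E
```

```text
pics
{'clock': np.float64(0.0), 'joints': array([-1.357,  0.478,  0.022,  1.556, -0.011,  1.109, -0.083]), 'qvel': array([ 0.   ,  0.001, -0.   , -0.001,  0.002,  0.   ,  0.001]), 'tau': array([-0.0000e+00, -5.9645e+01,  1.6070e+00, -2.8120e+01,  1.2000e-02,
        9.0000e-03, -0.0000e+00]), 'tcp_pos': array([0.213, 0.64 , 0.244]), 'orientation': array([-1.346, -0.968,  0.97 ]), 'contact_force': array([-0.407, -0.209, -0.224]), 'moment': array([-0.003, -0.012,  0.059]), 'grip_width': np.float64(0.085)} 0.014
[[ 0.316 -0.    -0.949]
 [ 0.949 -0.002  0.316]
 [-0.002 -1.    -0.   ]]
scene [[486.9, 0.0, 254.1], [0.0, 486.9, 198.9], [0.0, 0.0, 1.0]] [[0.906, -0.368, 0.209, 0.283], [-0.423, -0.787, 0.448, -0.66], [-0.0, -0.495, -0.869, 1.09], [0.0, 0.0, 0.0, 1.0]]
side [[379.8, 0.0, 255.3], [0.0, 379.8, 197.3], [0.0, 0.0, 1.0]] [[0.192, 0.764, -0.616, 1.105], [0.981, -0.143, 0.128, -0.242], [0.01, -0.63, -0.777, 0.827], [0.0, 0.0, 0.0, 1.0]]
wrist [[297.3, 0.0, 258.0], [0.0, 297.3, 191.2], [0.0, 0.0, 1.0]] [[0.317, 0.898, 0.306, 0.135], [0.948, -0.3, -0.103, 0.666], [-0.001, 0.323, -0.946, 0.374], [0.0, 0.0, 0.0, 1.0]]
```

View images.

View pics/scene0.png

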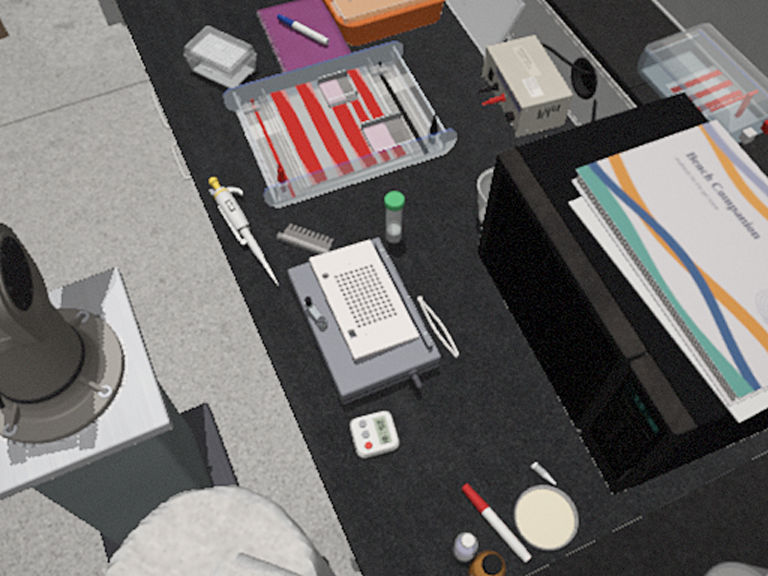

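View pics/side0.png

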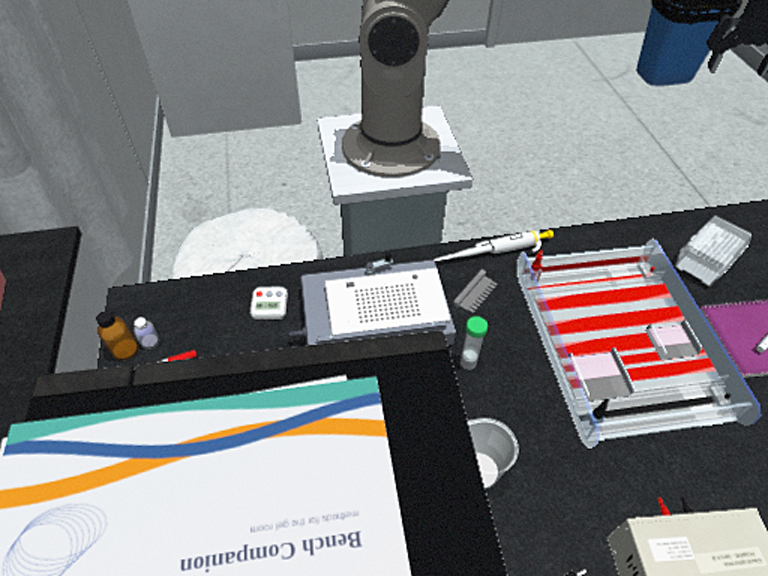

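```bash
python3 - <<'E'
from h import *
for c in ["scene","side"]:
  for t in ["manifold_base","seat","rail_face","sample_plate","plate_hole","plate_slot","pin_left","pin_right","latch","latch_pivot","latch_knob","pipette_200","timer","gel_comb","tube_50","forceps"]:
    try: print(c,t,[(round(d["p"],2),np.round(d["rect"],0).tolist()) for d in r.recognise(c,t)][:2])
    except Exception as e: print(c,t,e)
print(r.get_obs()["clock"])
E
```

```text
scene manifold_base [(0.64, [191.0, 159.0, 296.0, 268.0])]
scene seat [(0.84, [192.0, 158.0, 293.0, 271.0])]
scene rail_face [(0.86, [192.0, 159.0, 296.0, 274.0])]
scene sample_plate [(0.58, [209.0, 162.0, 278.0, 240.0])]
scene plate_hole [(0.89, [208.0, 162.0, 277.0, 239.0])]
scene plate_slot [(0.84, [208.0, 162.0, 282.0, 236.0]), (0.53, [231.0, 273.0, 265.0, 302.0])]
scene pin_left [(0.63, [195.0, 156.0, 297.0, 271.0])]
scene pin_right [(0.77, [195.0, 160.0, 292.0, 270.0])]
scene latch [(0.52, [199.0, 197.0, 218.0, 218.0])]
scene latch_pivot [(0.71, [194.0, 158.0, 298.0, 268.0])]
scene latch_knob [(0.4, [202.0, 196.0, 218.0, 217.0])]
scene pipette_200 [(0.86, [142.0, 118.0, 173.0, 176.0])]
scene timer [(0.85, [233.0, 276.0, 263.0, 303.0])]
scene gel_comb [(0.63, [183.0, 150.0, 222.0, 166.0])]
scene tube_50 [(0.54, [257.0, 127.0, 269.0, 165.0])]
scene forceps [(0.72, [280.0, 197.0, 305.0, 239.0])]
side manifold_base [(0.56, [196.0, 169.0, 306.0, 231.0])]
side seat [(0.94, [195.0, 173.0, 304.0, 228.0])]
side rail_face [(0.72, [193.0, 172.0, 302.0, 230.0])]
side sample_plate [(0.87, [220.0, 178.0, 301.0, 224.0])]
side plate_hole [(0.82, [217.0, 178.0, 300.0, 223.0])]
side plate_slot [(0.89, [218.0, 180.0, 296.0, 224.0]), (0.4, [192.0, 173.0, 306.0, 228.0])]
side pin_left [(0.78, [193.0, 173.0, 306.0, 229.0]), (0.7, [304.0, 180.0, 331.0, 208.0])]
side pin_right [(0.84, [196.0, 168.0, 305.0, 230.0])]
side latch [(0.41, [246.0, 167.0, 261.0, 180.0])]
side latch_pivot [(0.97, [191.0, 170.0, 307.0, 229.0])]
side latch_knob []
side pipette_200 [(0.65, [293.0, 156.0, 369.0, 174.0]), (0.24, [215.0, 179.0, 298.0, 222.0])]
side timer [(0.84, [167.0, 192.0, 193.0, 212.0])]
side gel_comb [(0.69, [302.0, 178.0, 330.0, 207.0])]
side tube_50 [(0.85, [305.0, 212.0, 323.0, 246.0])]
side forceps []
1.75
```

```bash
python3 - <<'E'
from h import *
for c,(x0,y0,x1,y1) in {"scene":(185,150,305,280),"side":(180,160,320,240)}.items():
    f=ld(c+"0.png"); im=f["image"][y0:y1,x0:x1,::-1]; s=min(800/(x1-x0),600/(y1-y0)); s=int(s*2)/2
    cv2.imwrite(f"pics/{c}0c.png",cv2.resize(im,None,fx=s,fy=s,interpolation=cv2.INTER_CUBIC)); print(c,s)
E
```

```text
scene 4.5
side 5.5
```

View pics/scene0c.png

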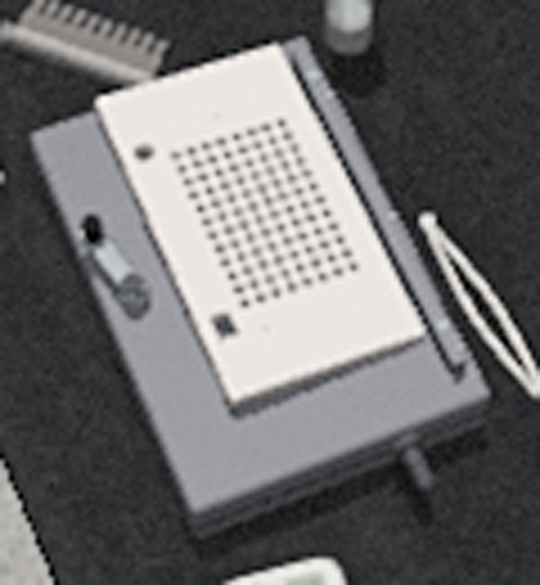

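View pics/side0c.png

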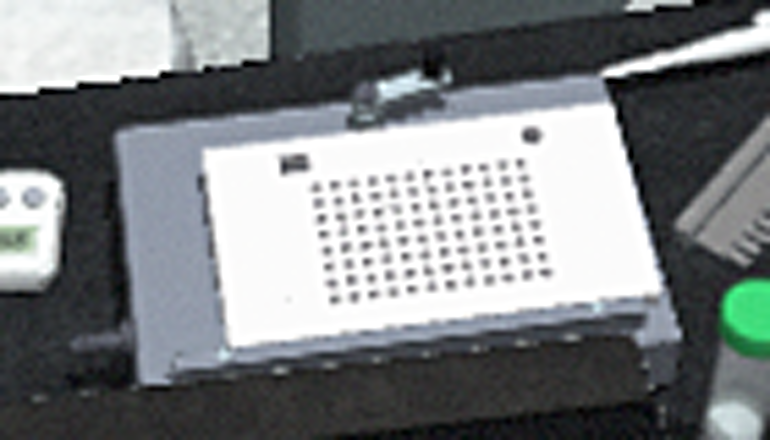

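```bash
cat > fit.py <<'E'
from h import *
from scipy.optimize import least_squares
def P(f,crop0,s,c): return np.array([crop0[0]+(c[0]+.5)/s-.5, crop0[1]+(c[1]+.5)/s-.5])
def base_pt(b,p):
    c,s=np.cos(b[2]),np.sin(b[2]); p=np.asarray(p,float); return np.array([b[0]+c*p[0]-s*p[1], b[1]+s*p[0]+c*p[1], p[2]])
def fit(obs,x0):
    # obs: list of (frame, uv, p(local), w)
    def res(x): 
        return np.concatenate([w*(proj(f["camera_matrix"],f["cam_to_world"],base_pt(x,p))-uv) for f,uv,p,w in obs])
    q=least_squares(res,x0,loss="soft_l1"); return q.x,res(q.x).reshape(-1,2)
E
python3 - <<'E'
from fit import *
sc=ld("scene0.png"); sd=ld("side0.png")
S=lambda c:P(sc,(185,150),4.5,c); D=lambda c:P(sd,(180,160),5.5,c)
F,Rr,L,Rt=-.085,.085,.125,-.125
bs=[(sc,S((33,133)),(F,L,.045),1),(sc,S((193,512)),(F,Rt,.045),1),(sc,S((490,395)),(Rr,Rt,.045),1)]
bd=[(sd,D((117,130)),(F,Rt,.045),1),(sd,D((605,77)),(F,L,.045),1),(sd,D((140,385)),(Rr,Rt,.045),1),(sd,D((680,342)),(Rr,L,.045),1)]
for o in (bs,bd,bs+bd):
    b,e=fit(o,[.6,0,0]); print("base",b.round(4),np.degrees(b[2]).round(2),e.round(2).tolist())
# plate: top pts; underside z: rear .045, front .054
zf=.0645; zr=.0551
def zt(x): return zr+(zf-zr)*(.055-x)/.11
def pl(c,x,y): return (x,y,zt(x))
ps=[(sc,S(c),pl(c,x,y),w) for c,x,y,w in [((97,99),-.055,.1,1),((278,44),.055,.1,1),((425,336),.055,-.1,1),((233,405),-.055,-.1,1),((145,152),-.042,.058,1),((224,324),-.042,-.058,1)]]
pd=[(sd,D(c),pl(c,x,y),w) for c,x,y,w in [((205,150),-.055,-.1,1),((608,106),-.055,.1,1),((660,297),.055,.1,1),((228,349),.055,-.1,1),((532,135),-.042,.058,1),((295,163),-.042,-.058,1)]]
for o in (ps,pd,ps+pd):
    q,e=fit(o,[.6,0,0]); print("plate",q.round(4),np.degrees(q[2]).round(2),e.round(2).tolist())
    c,s=np.cos(b[2]),np.sin(b[2]); d=q[:2]-b[:2]; print(" in base: ",(np.array([c*d[0]+s*d[1],-s*d[0]+c*d[1]])*1000).round(1))
print("pivot",at_z(sc,S((132,296)),.0655), "knob top",at_z(sc,S((92,225)),.0825),"side knob",at_z(sd,D((434,62)),.0825),"pivot exp",base_pt(b,(-.068,0,.06)))
E
```

```text
base [ 0.4956 -0.1277 -0.0379] -2.17 [[-0.56, -0.64], [-0.2, 0.27], [0.88, 0.13]]
base [ 0.4942 -0.1284 -0.0483] -2.77 [[-0.28, -1.45], [0.54, -0.89], [-0.69, 3.65], [0.45, 0.06]]
base [ 0.4954 -0.1282 -0.0409] -2.34 [[-0.42, -0.6], [-0.36, 0.44], [0.83, 0.47], [-0.36, -0.85], [0.44, -0.8], [-0.26, 4.32], [0.83, 0.11]]
plate [ 0.5049 -0.1109 -0.0338] -1.94 [[-0.13, 0.26], [0.27, 0.3], [0.04, -0.39], [-0.35, -0.87], [0.09, 0.15], [0.09, 0.48]]
 in base:  [ 8.7 17.7]
plate [ 0.5057 -0.1115 -0.0374] -2.14 [[-0.25, 0.19], [0.58, -0.07], [0.06, -0.28], [-0.1, -0.17], [-0.01, 0.26], [-0.2, 0.04]]
 in base:  [ 9.6 17.1]
plate [ 0.5051 -0.1112 -0.0353] -2.02 [[0.06, 0.26], [0.48, 0.34], [0.15, -0.29], [-0.27, -0.83], [0.26, 0.16], [0.2, 0.52], [-0.19, 0.08], [0.58, -0.3], [0.14, -0.56], [0.05, -0.32], [0.01, 0.05], [-0.14, -0.11]]
 in base:  [ 9.  17.4]
pivot [ 0.42360059 -0.13150834  0.0655    ] knob top [ 0.41846445 -0.09220615  0.0825    ] side knob [ 0.42645736 -0.09275279  0.0825    ] pivot exp [ 0.42750268 -0.12543307  0.06      ]
```

Request:
send_rows(
  plan=[
    [0,0,-4,-8.1,1],
    [0,0,-6,-8.1,1],
  ],
)

```text
clock: 2.0
tcp_pos: [0.3086, 0.6179, 0.2455]
orientation: [-1.221, -1.187, 1.188]
contact_force: [0.2, 0.3, -0.1]
grip_width: 0.0855
```

```bash
python3 - <<'E'
from fit import *
sc=ld("scene0.png")
S=lambda c:P(sc,(185,150),4.5,c)
o=r.get_obs(); print(o["clock"],o["tcp_pos"].round(4),R.from_rotvec(o["orientation"]).as_matrix().round(3).tolist(),r.tip_extent)
b=[.4955,-.128,-.0385]
print("tube top",at_z(sc,np.array([263,130]),.111)); print("tube cap2",at_z(sc,np.array([263,163]),.0))
for n,p in dict(center=(-.056,.018,.1),plateL=(.009,.117,.05),pivot=(-.068,0,0)).items(): print(n,base_pt(b,p).round(4))
E
```

```text
2.0 [0.3086 0.6179 0.2455] [[0.029, -0.001, -1.0], [1.0, 0.001, 0.029], [0.001, -1.0, 0.001]] 0.014
tube top [0.622777   0.01671725 0.111     ]
tube cap2 [ 0.61346569 -0.00674142  0.        ]
center [ 0.4402 -0.1079  0.1   ]
plateL [ 0.509  -0.0114  0.05  ]
pivot [ 0.4276 -0.1254  0.    ]
```

Request:
send_rows(
  plan=[
    [-5.6,0,-2,0,1],
    [-5.6,0,-2,0,1],
    [-5.6,0,-2,0,1],
    [-5.6,0,-2,0,1],
    [-6,0,-2,0,1],
    [-6,0,-1,0,1],
    [-6,0,-0.5,0,1],
    [-6,0,0,0,1],
    [-6,0,0,0,1],
    [-6,0,0,0,1],
    [-6,0,0,0,1],
    [-5,0,0,0,1],
  ],
)

```text
clock: 3.5
tcp_pos: [0.3977, -0.0826, 0.2457]
orientation: [-1.229, -1.181, 1.179]
contact_force: [0.6, -0.0, 0.9]
grip_width: 0.0857
```

Request:
send_rows(
  plan=[
    [-2,2,0,0,1],
    [0,4,0,0,1],
    [0,0,0,0,1],
  ],
)

```text
clock: 3.88
tcp_pos: [0.3953, -0.1004, 0.1838]
orientation: [-1.224, -1.176, 1.182]
contact_force: [-0.5, -0.3, -0.0]
grip_width: 0.0852
```

```bash
python3 - <<'E'
from h import *
o=r.get_obs(); print(o["clock"],o["tcp_pos"].round(4),R.from_rotvec(o["orientation"]).as_matrix().round(3).tolist(),r.tip_extent)
f=save("wrist","w1.png"); save("side","sd1.png"); save("scene","sc1.png")
E
```

```text
3.875 [ 0.3953 -0.1004  0.1838] [[0.04, -0.005, -0.999], [0.999, -0.0, 0.04], [-0.001, -1.0, 0.005]] 0.014
```

View pics/w1.png

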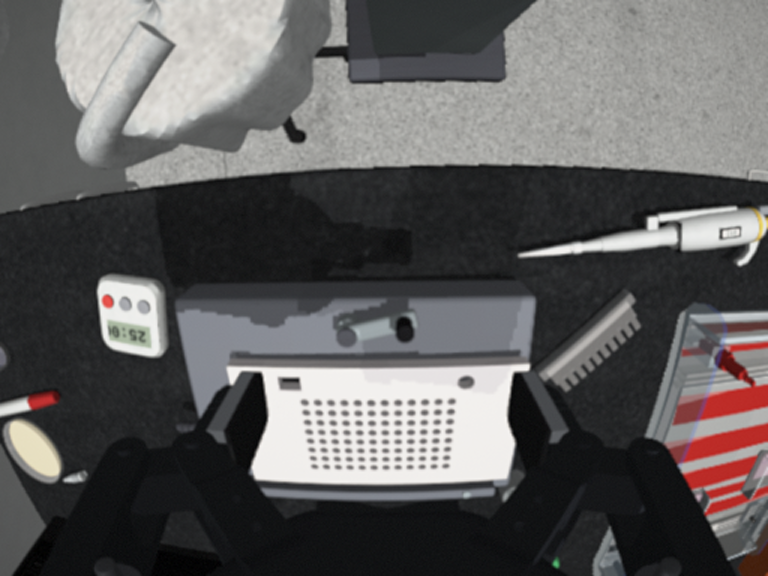

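View pics/sd1.png

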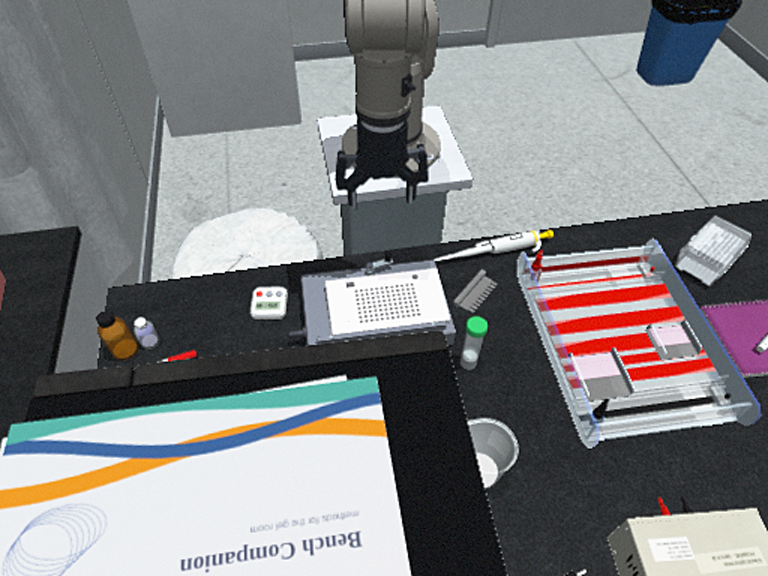

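```bash
python3 - <<'E'
from h import *
f=ld("w1.png"); im=f["image"][180:340,110:370,::-1]
cv2.imwrite("pics/w1c.png",cv2.resize(im,None,fx=3,fy=3,interpolation=cv2.INTER_CUBIC))
E
```

```text
(no output)
```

View pics/w1c.png

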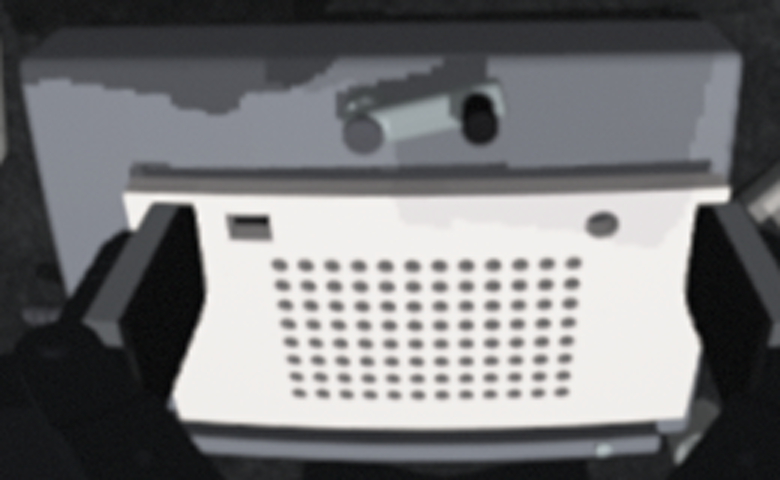

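```bash
cat >> fit.py <<'E'
def fproj(K,T,p):
    q=T[:3,:3].T@(np.asarray(p)-T[:3,3]); th=np.arctan2(np.hypot(q[0],q[1]),q[2]); u=q[:2]/np.hypot(q[0],q[1])
    return K[:2,2]+K[0,0]*th*u
def fat_z(f,uv,z):
    K,T=f["camera_matrix"],f["cam_to_world"]; d=(np.asarray(uv)-K[:2,2])/K[0,0]; th=np.hypot(*d); u=d/th
    v=T[:3,:3]@np.array([np.sin(th)*u[0],np.sin(th)*u[1],np.cos(th)]); return T[:3,3]+v*(z-T[2,3])/v[2]
def inbase(b,p):
    c,s=np.cos(b[2]),np.sin(b[2]); d=np.asarray(p)[:2]-np.asarray(b)[:2]; return np.array([c*d[0]+s*d[1],-s*d[0]+c*d[1]])
E
python3 - <<'E'
from fit import *
f=ld("w1.png"); W=lambda c:P(f,(110,180),3,c)
b=[.4955,-.128,-.0385]
for n,c,z in [("baseFL",(740,55),.045),("baseFR",(22,62),.045),("plFL",(728,189),.0645),("plFR",(126,194),.0645),("slot",(249,217),.0635),("hole",(602,224),.0635),("plRL",(690,420),.0551),("pivot",(364,136),.0655),("knobtop",(480,124),.0825),("w1",(280,266),.06),("w2",(573,263),.06),("w3",(562,392),.056),("w4",(299,394),.056)]:
    p=fat_z(f,W(c),z); print(n,p.round(4),"in base mm",(inbase(b,p)*1000).round(1))
print(f["cam_to_world"].round(3))
E
```

```text
baseFL [ 0.4143 -0.0036  0.045 ] in base mm [-85.9 121.2]
baseFR [ 0.4072 -0.2487  0.045 ] in base mm [ -83.6 -124. ]
plFL [ 0.4538 -0.0105  0.0645] in base mm [-46.2 115.8]
plFR [ 0.4481 -0.2093  0.0645] in base mm [-44.2 -83. ]
slot [ 0.4574 -0.1679  0.0635] in base mm [-36.6 -41.4]
hole [ 0.4644 -0.0524  0.0635] in base mm [-34.   74.4]
plRL [ 0.5658 -0.0101  0.0551] in base mm [ 65.7 120.5]
pivot [ 0.4281 -0.1273  0.0655] in base mm [-67.4  -1.9]
knobtop [ 0.4177 -0.092   0.0825] in base mm [-79.1  33. ]
w1 [ 0.479  -0.1608  0.06  ] in base mm [-15.2 -33.4]
w2 [ 0.4814 -0.0611  0.06  ] in base mm [-16.6  66.3]
w3 [ 0.5437 -0.0628  0.056 ] in base mm [45.6 67. ]
w4 [ 0.5412 -0.1625  0.056 ] in base mm [ 47.  -32.7]
[[ 0.041  0.947  0.318  0.313]
 [ 0.999 -0.039 -0.012 -0.098]
 [ 0.001  0.318 -0.948  0.314]
 [ 0.     0.     0.     1.   ]]
```

```bash
python3 - <<'E'
from fit import *
f=ld("w1.png"); W=lambda c:P(f,(110,180),3,c)
K,T=f["camera_matrix"],f["cam_to_world"]; tp=np.array([.3953,-.1004,.1838]); Rt=np.array([[.04,-.005,-.999],[.999,0,.04],[-.001,-1,.005]])
for ext in (0,.007,.014,.02,.027):
    for sx in (-1,1):
        print(ext,sx,[((fproj(K,T,tp+Rt@np.array([sx*x,ext,z]))-[110,180])*3).round(0).tolist() for x,z in ((.0427,.011),(.0427,-.011),(.057,.011),(.057,-.011))])
E
```

```text
0 -1 [[196.0, 189.0], [211.0, 295.0], [118.0, 186.0], [137.0, 290.0]]
0 1 [[699.0, 188.0], [684.0, 294.0], [777.0, 185.0], [757.0, 289.0]]
0.007 -1 [[206.0, 170.0], [220.0, 273.0], [130.0, 168.0], [148.0, 270.0]]
0.007 1 [[689.0, 169.0], [675.0, 272.0], [764.0, 167.0], [746.0, 269.0]]
0.014 -1 [[215.0, 153.0], [227.0, 253.0], [142.0, 151.0], [158.0, 250.0]]
0.014 1 [[680.0, 152.0], [667.0, 253.0], [753.0, 150.0], [736.0, 249.0]]
0.02 -1 [[222.0, 139.0], [234.0, 237.0], [151.0, 137.0], [166.0, 235.0]]
0.02 1 [[673.0, 138.0], [661.0, 237.0], [743.0, 136.0], [728.0, 234.0]]
0.027 -1 [[230.0, 123.0], [240.0, 220.0], [161.0, 122.0], [175.0, 217.0]]
0.027 1 [[664.0, 123.0], [654.0, 219.0], [733.0, 121.0], [719.0, 216.0]]
```

Request:
send_rows(
  plan=[
    [-0.6,0,-3,0,1],
    [0,4,0,0,1],
    [0,4,0,0,1],
    [0,3,0,0,1],
    [0,1.5,0,0,1],
    [0,0,0,0,1],
  ],
)

```text
clock: 4.78
tcp_pos: [0.4275, -0.1072, 0.0606]
orientation: [-1.227, -1.181, 1.18]
contact_force: [-0.1, -0.2, 0.7]
grip_width: 0.0857
```

```bash
python3 - <<'E'
from h import *
o=r.get_obs(); print(o["clock"],o["tcp_pos"].round(4),R.from_rotvec(o["orientation"]).as_matrix().round(3).tolist())
f=save("wrist","w2.png"); save("side","sd2.png")
im=ld("sd2.png")["image"][150:250,170:330,::-1]
cv2.imwrite("pics/sd2c.png",cv2.resize(im,None,fx=5,fy=5,interpolation=cv2.INTER_CUBIC))
E
```

```text
4.775 [ 0.4275 -0.1072  0.0606] [[0.039, 0.0, -0.999], [0.999, 0.0, 0.039], [0.0, -1.0, -0.0]]
```

View pics/w2.png

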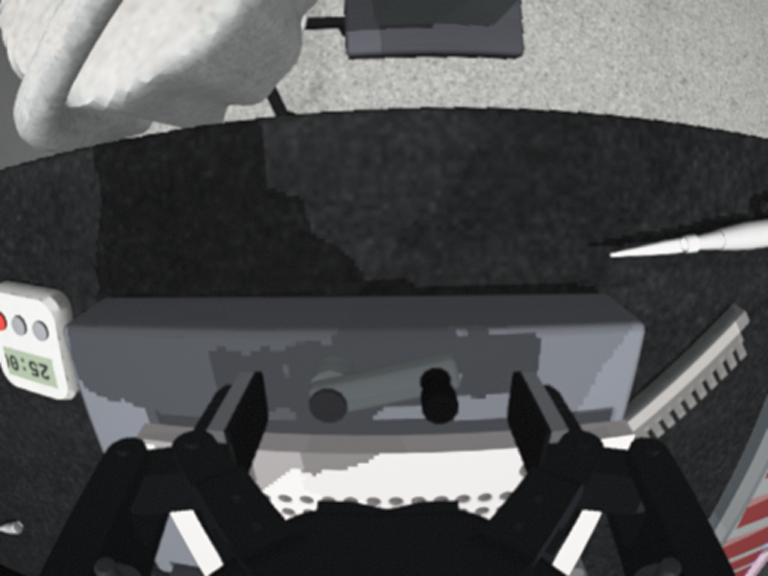

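View pics/sd2c.png

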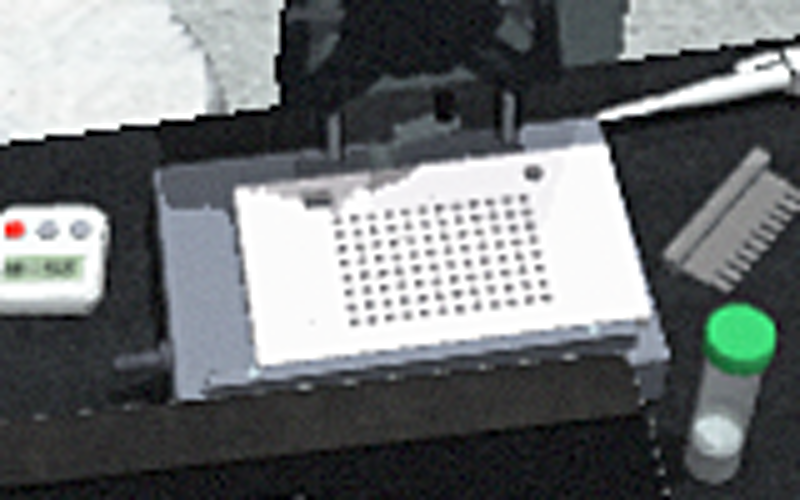

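Request:
send_rows(
  plan=[
    [0,0.4,0,0,1],
    [0,0,-0.5,0,1],
    [0,0,-0.3,0,1],
    [0,0,-0.2,0,1],
    [0,0,-0.2,0,1],
    [0,0,-0.1,0,1],
  ],
)

```text
clock: 5.62
tcp_pos: [0.4395, -0.1078, 0.0561]
orientation: [-1.226, -1.18, 1.181]
contact_force: [-3.2, 0.3, 0.5]
grip_width: 0.0853
```

Request:
send_rows(
  plan=[
    [0,0,-0.1,0,1],
    [0,0,-0.1,0,1],
  ],
)

```text
clock: 5.88
tcp_pos: [0.4418, -0.1081, 0.0562]
orientation: [-1.227, -1.18, 1.181]
contact_force: [-2.3, -0.3, -0.6]
grip_width: 0.0856
```

Request:
send_rows(
  plan=[
    [0,0,-0.1,0,1],
    [0,0,-0.1,0,1],
  ],
)

```text
clock: 6.12
tcp_pos: [0.4421, -0.1082, 0.0559]
orientation: [-1.224, -1.178, 1.182]
contact_force: [-7.0, -0.6, 2.3]
grip_width: 0.0854
```

Request:
send_rows(
  plan=[
    [0,0,-0.1,0,1],
    [0,0,0,0,1],
  ],
)

```text
clock: 6.38
tcp_pos: [0.4421, -0.1082, 0.0557]
orientation: [-1.223, -1.177, 1.182]
contact_force: [-8.7, -0.4, 3.3]
grip_width: 0.0856
```

```bash
python3 - <<'E'
from h import *
o=r.get_obs(); print(o["clock"],o["tcp_pos"].round(4),o["contact_force"].round(2))
f=save("side","sd3.png"); g=save("scene","sc3.png")
a=ld("sd3.png")["image"][165:245,190:320,::-1]; b=ld("sc3.png")["image"][150:280,185:305,::-1]
cv2.imwrite("pics/sd3c.png",cv2.resize(a,None,fx=6,fy=6,interpolation=cv2.INTER_CUBIC))
cv2.imwrite("pics/sc3c.png",cv2.resize(b,None,fx=4.5,fy=4.5,interpolation=cv2.INTER_CUBIC))
E
```

```text
6.375 [ 0.4421 -0.1082  0.0557] [-8.71 -0.42  3.35]
```

View pics/sd3c.png

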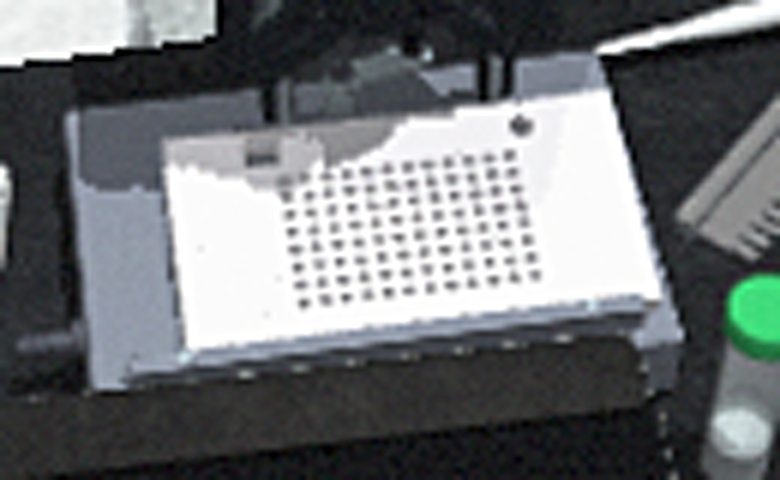

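View pics/sc3c.png

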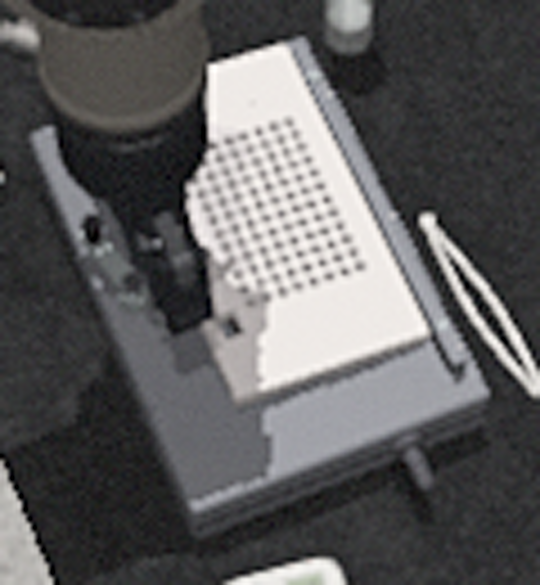

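Request:
send_rows(
  plan=[
    [0,0,1.5,0,1],
    [0,-4,0,0,1],
    [0,-4,0,0,0.5],
    [4.4,0,-2.6,0,0],
    [4.4,0,-2.6,0,0],
    [4.5,0,-2.6,0,0],
    [0,0,0,0,0],
    [0,0,0,0,0],
  ],
)

```text
clock: 7.48
tcp_pos: [0.5129, 0.022, 0.1363]
orientation: [-1.228, -1.181, 1.18]
contact_force: [0.2, -0.7, -0.8]
grip_width: -0.0
```

```bash
python3 - <<'E'
from h import *
o=r.get_obs(); print(o["clock"],o["tcp_pos"].round(4),o["grip_width"],r.tip_extent)
f=save("wrist","w4.png"); 
im=f["image"][120:384,130:470,::-1]
cv2.imwrite("pics/w4c.png",cv2.resize(im,None,fx=2.25,fy=2.25,interpolation=cv2.INTER_CUBIC))
E
```

```text
7.475 [0.5129 0.022  0.1363] -3.720244493535255e-05 0.014
```

View pics/w4c.png

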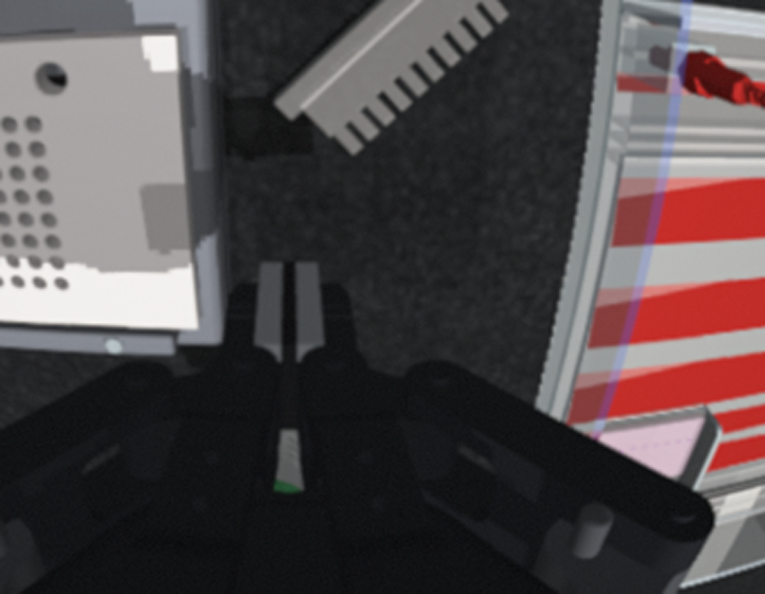

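Request:
send_rows(
  plan=[
    [0,3.5,0,0,0],
    [0,3,0,0,0],
    [-0.5,0.7,0,0,0],
    [-0.4,0,0,0,0],
    [0,0,0,0,0],
  ],
)

```text
clock: 8.15
tcp_pos: [0.5135, 0.0123, 0.0654]
orientation: [-1.23, -1.181, 1.178]
contact_force: [0.6, -0.5, -0.0]
grip_width: -0.0
```

```bash
python3 - <<'E'
from fit import *
f=ld("w4.png"); W=lambda c:P(f,(130,120),2.25,c)
b=[.4955,-.128,-.036]
for n,c,z in [("plFL",(178,29),.0645),("plRL",(199,329),.0551),("hole",(50,78),.0635),("baseRL?",(222,342),.045)]:
    p=fat_z(f,W(c),z); print(n,p.round(4),(inbase(b,p)*1000).round(1))
f=save("wrist","w5.png"); save("side","sd5.png")
im=f["image"][120:384,130:470,::-1]
cv2.imwrite("pics/w5c.png",cv2.resize(im,None,fx=2.25,fy=2.25,interpolation=cv2.INTER_CUBIC))
im=ld("sd5.png")["image"][160:245,200:340,::-1]
cv2.imwrite("pics/sd5c.png",cv2.resize(im,None,fx=5.5,fy=5.5,interpolation=cv2.INTER_CUBIC))
E
```

```text
plFL [ 0.4549 -0.01    0.0645] [-44.8 116.5]
plRL [ 0.567  -0.0144  0.0551] [ 67.4 116.1]
hole [ 0.4678 -0.0535  0.0635] [-30.4  73.4]
baseRL? [ 0.58   -0.0077  0.045 ] [ 80.1 123.2]
```

View pics/w5c.png

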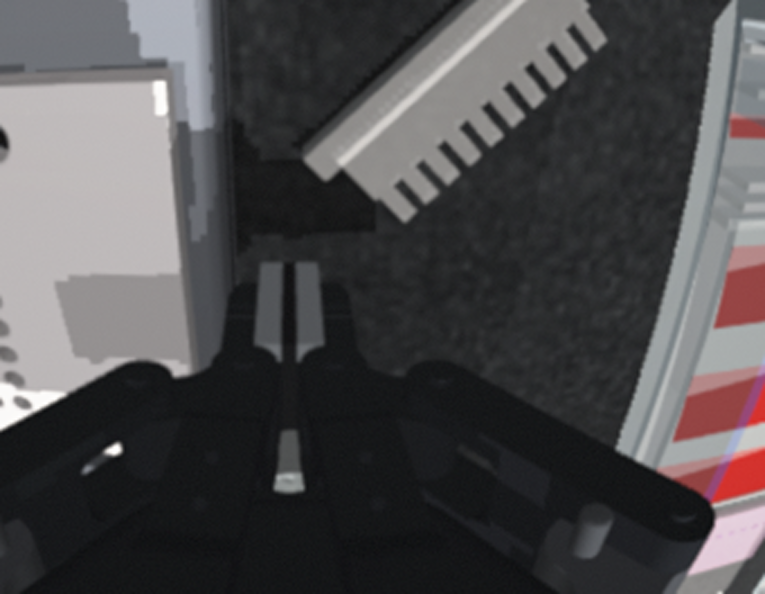

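View pics/sd5c.png

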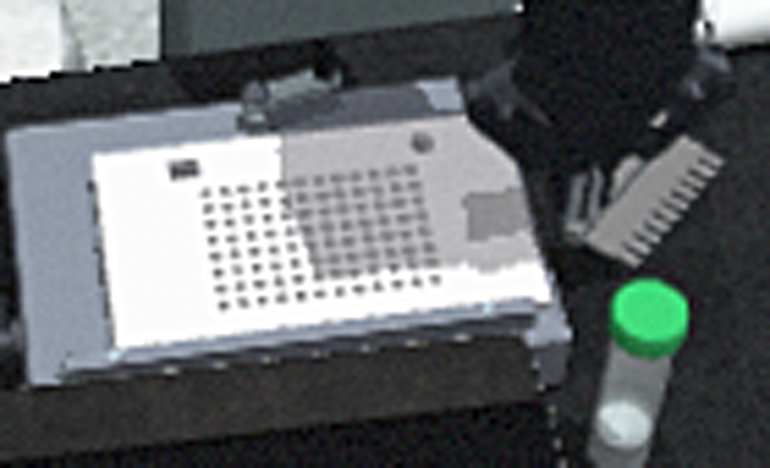

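Request:
send_rows(
  plan=[
    [-0.2,0.2,0,0,0],
    [-0.2,0,0,0,0],
    [-0.2,0,0,0,0],
    [-0.2,0,0,0,0],
    [-0.2,0,0,0,0],
    [0,0,0,0,0],
  ],
)

```text
clock: 9.0
tcp_pos: [0.5124, 0.0031, 0.0623]
orientation: [-1.228, -1.18, 1.18]
contact_force: [0.9, 0.2, -0.2]
grip_width: 0.0
```

Request:
send_rows(
  plan=[
    [-0.2,0,0,0,0],
    [-0.2,0,0,0,0],
    [-0.2,0,0,0,0],
  ],
)

```text
clock: 9.38
tcp_pos: [0.5122, -0.0025, 0.0623]
orientation: [-1.227, -1.181, 1.18]
contact_force: [0.0, 2.0, 0.5]
grip_width: 0.0006
```

Request:
send_rows(
  plan=[
    [-0.2,0,0,0,0],
    [-0.2,0,0,0,0],
    [-0.2,0,0,0,0],
  ],
)

```text
clock: 9.75
tcp_pos: [0.5119, -0.0088, 0.0623]
orientation: [-1.227, -1.18, 1.18]
contact_force: [0.0, 1.1, 0.6]
grip_width: -0.0001
```

Request:
send_rows(
  plan=[
    [-0.1,0,0,0,0],
    [-0.1,0,0,0,0],
    [-0.1,0,0,0,0],
    [-0.1,0,0,0,0],
  ],
)

```text
clock: 10.25
tcp_pos: [0.5118, -0.013, 0.0623]
orientation: [-1.228, -1.18, 1.18]
contact_force: [0.1, -0.6, 0.8]
grip_width: -0.0001
```

```bash
cat > look.py <<'E'
from fit import *
import sys
n=sys.argv[1]
f=save("wrist",n+"w.png"); save("side",n+"s.png")
im=f["image"][120:384,60:400,::-1]
cv2.imwrite(f"pics/{n}wc.png",cv2.resize(im,None,fx=2.25,fy=2.25,interpolation=cv2.INTER_CUBIC))
im=ld(n+"s.png")["image"][160:245,190:330,::-1]
cv2.imwrite(f"pics/{n}sc.png",cv2.resize(im,None,fx=5.5,fy=5.5,interpolation=cv2.INTER_CUBIC))
E
python3 look.py a
```

```text
(no output)
```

View pics/asc.png

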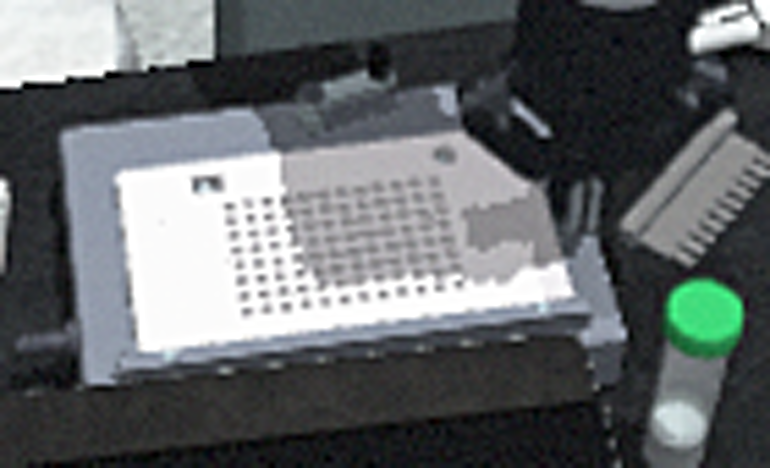

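View pics/awc.png

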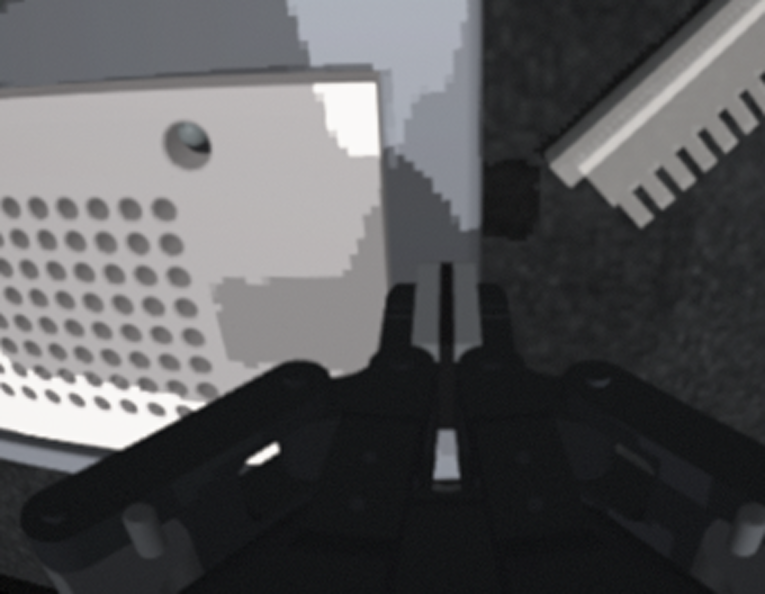

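Request:
send_rows(
  plan=[
    [-0.1,0,0,0,0],
    [-0.1,0,0,0,0],
  ],
)

```text
clock: 10.6
tcp_pos: [0.5117, -0.0148, 0.0623]
orientation: [-1.228, -1.18, 1.18]
contact_force: [-0.3, 0.3, -0.4]
grip_width: -0.0002
```

Request:
send_rows(
  plan=[
    [-0.1,0,0,0,0],
    [0,0,0,0,0],
  ],
)

```text
clock: 10.85
tcp_pos: [0.5117, -0.0157, 0.0623]
orientation: [-1.227, -1.18, 1.18]
contact_force: [-0.6, 0.1, 0.3]
grip_width: -0.0
```

```bash
python3 look.py b
```

```text
(no output)
```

View pics/bwc.png

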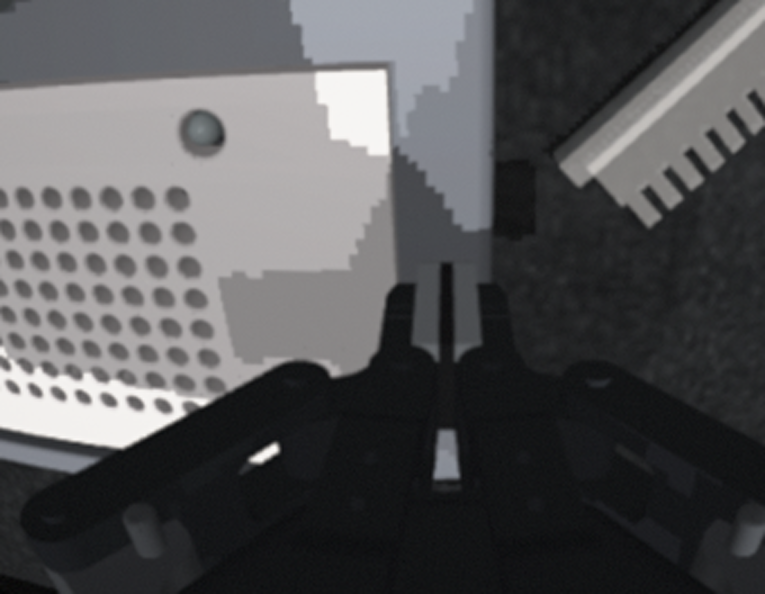

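View pics/bsc.png

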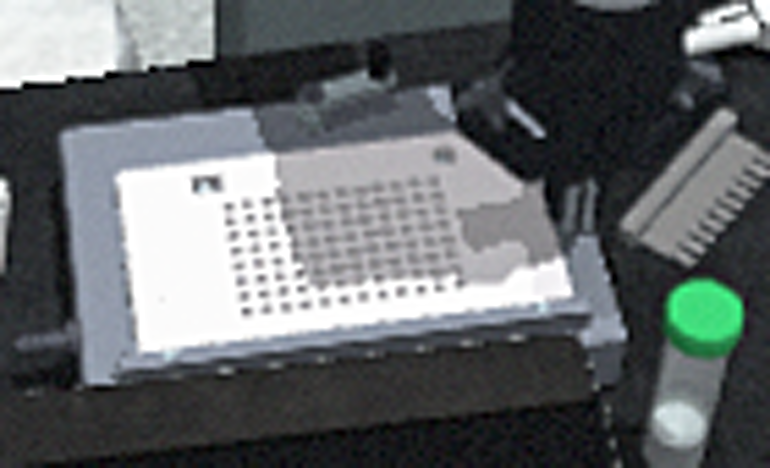

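```bash
python3 - <<'E'
from fit import *
for n,pts in dict(a=dict(FL=(381,81),hole=(187,145),pin=(187,134)),b=dict(FL=(388,70),hole=(202,133),pin=(202,130))).items():
    f=ld(n+"w.png"); W=lambda c:P(f,(60,120),2.25,c)
    b=[.4955,-.128,-.036]
    for k,c in pts.items():
        print(n,k,[(z,(inbase(b,fat_z(f,W(c),z))*1000).round(1).tolist()) for z in ((.053,) if k=="pin" else (.055,.060,.0645))])
A=ld("as.png")["image"].astype(int);B=ld("bs.png")["image"].astype(int)
d=abs(A-B).max(2)[165:235,200:310]; print(d.mean(),d.max(),(d>40).sum())
import cv2
ims=[cv2.resize(ld(n+"s.png")["image"][172:232,200:300,::-1],None,fx=4,fy=4,interpolation=cv2.INTER_CUBIC) for n in "ab"]
cv2.imwrite("pics/ab.png",np.vstack(ims))
E
```

```text
a FL [(0.055, [-41.9, 101.4]), (0.06, [-42.9, 101.9]), (0.0645, [-43.9, 102.4])]
a hole [(0.055, [-28.2, 56.6]), (0.06, [-29.7, 58.7]), (0.0645, [-31.2, 60.6])]
a pin [(0.053, [-30.2, 56.0])]
b FL [(0.055, [-44.2, 100.3]), (0.06, [-45.2, 100.7]), (0.0645, [-46.0, 101.1])]
b hole [(0.055, [-30.9, 58.0]), (0.06, [-32.4, 59.9]), (0.0645, [-33.7, 61.7])]
b pin [(0.053, [-31.1, 57.2])]
6.848051948051948 138 169
```

View pics/ab.png

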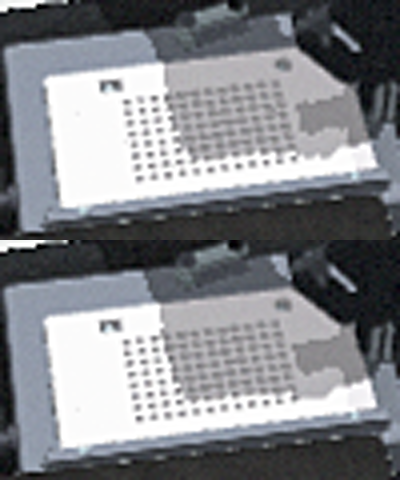

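Request:
send_rows(
  plan=[
    [3,0,0,0,0],
    [0,-4,0,0,0],
    [0,-4,0,0,0],
    [0,-4,2,0,0],
    [-4,0,4,0,0],
    [-4,0,4,0,0],
    [-4,0,1,0,0],
    [0,0,0,0,0],
  ],
)

```text
clock: 11.95
tcp_pos: [0.3969, -0.1037, 0.1825]
orientation: [-1.23, -1.177, 1.176]
contact_force: [0.7, 0.1, -0.8]
grip_width: -0.0002
```

```bash
python3 - <<'E'
from fit import *
o=r.get_obs(); print(o["clock"],o["tcp_pos"].round(4))
f=save("wrist","w6.png"); save("side","sd6.png"); save("scene","sc6.png")
im=f["image"][180:360,110:370,::-1]
cv2.imwrite("pics/w6c.png",cv2.resize(im,None,fx=3,fy=3,interpolation=cv2.INTER_CUBIC))
E
```

```text
11.95 [ 0.3969 -0.1037  0.1825]
```

View pics/w6c.png

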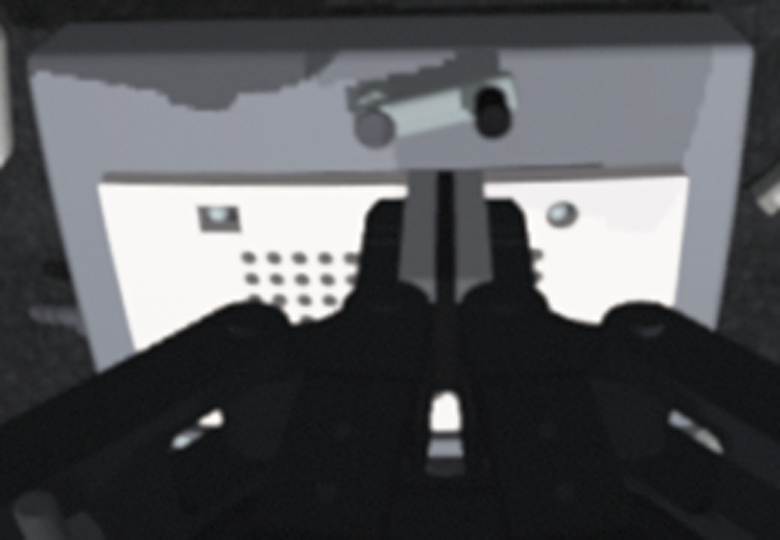

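```bash
python3 - <<'E'
from fit import *
f=ld("w6.png"); K,T=f["camera_matrix"],f["cam_to_world"]; W=lambda c:P(f,(110,180),3,c)
FL=fat_z(f,W((752,46)),.045); FR=fat_z(f,W((30,56)),.045)
yaw=np.arctan2(-(FL-FR)[0],(FL-FR)[1]); print(yaw, np.linalg.norm(FL-FR))
m=(FL+FR)/2; b=[m[0]+.085*np.cos(yaw),m[1]+.085*np.sin(yaw),yaw]; print(np.round(b,4))
def pix(p): return ((fproj(K,T,base_pt(b,p))-[110,180]+.5)*3-.5).round(0).tolist()
for n,x,y in [("pFL",-.042,.1),("pFR",-.042,-.1),("hole",-.029,.058),("slot",-.029,-.058)]:
    print(n,"flat",pix((x,y,.055)),"bot",pix((x,y,.045)),"tilt",pix((x,y,.0645)))
for n,c,z in [("pL",(562,211),.053),("pR",(218,213),.053),("pFL",(687,177),.055),("pFR",(98,184),.055),("pivot",(374,127),.0655),("knob",(492,117),.0825)]:
    print(n,fat_z(f,W(c),z).round(4),(inbase(b,fat_z(f,W(c),z))*1000).round(1))
E
```

```text
-0.030101468938093193 0.2443986610885431
[ 0.495  -0.128  -0.0301]
pFL flat [685.0, 178.0] bot [678.0, 165.0] tilt [692.0, 192.0]
pFR flat [97.0, 182.0] bot [106.0, 169.0] tilt [88.0, 196.0]
hole flat [559.0, 217.0] bot [556.0, 202.0] tilt [563.0, 232.0]
slot flat [217.0, 219.0] bot [223.0, 204.0] tilt [210.0, 233.0]
pL [ 0.4667 -0.0681  0.053 ] [-30.1  59. ]
pR [ 0.4632 -0.185   0.053 ] [-30.  -57.9]
pFL [ 0.4555 -0.0261  0.055 ] [-42.5 100.7]
pFR [ 0.4506 -0.2264  0.055 ] [-41.4 -99.7]
pivot [ 0.4268 -0.1272  0.0655] [-68.2  -1.3]
knob [ 0.4174 -0.092   0.0825] [-78.6  33.7]
```

```bash
python3 - <<'E'
from h import *
im=ld("sc6.png")["image"][150:280,185:305,::-1]
cv2.imwrite("pics/sc6c.png",cv2.resize(im,None,fx=4.5,fy=4.5,interpolation=cv2.INTER_CUBIC))
im=ld("sd6.png")["image"][160:245,190:330,::-1]
cv2.imwrite("pics/sd6c.png",cv2.resize(im,None,fx=5.5,fy=5.5,interpolation=cv2.INTER_CUBIC))
E
```

```text
(no output)
```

View pics/sd6c.png

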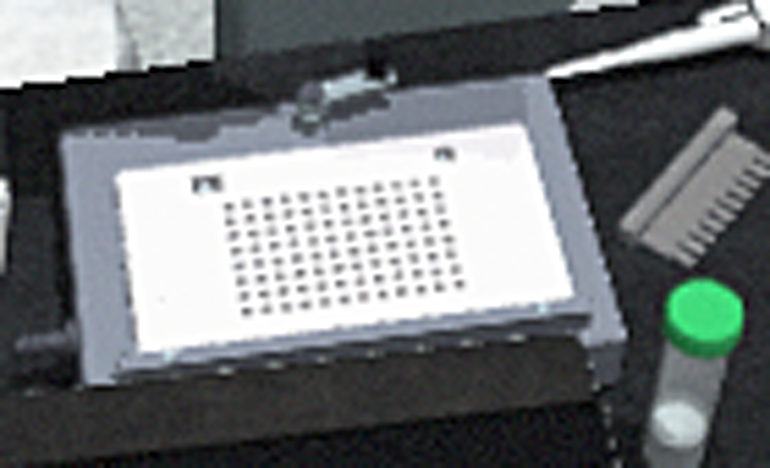

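View pics/sc6c.png

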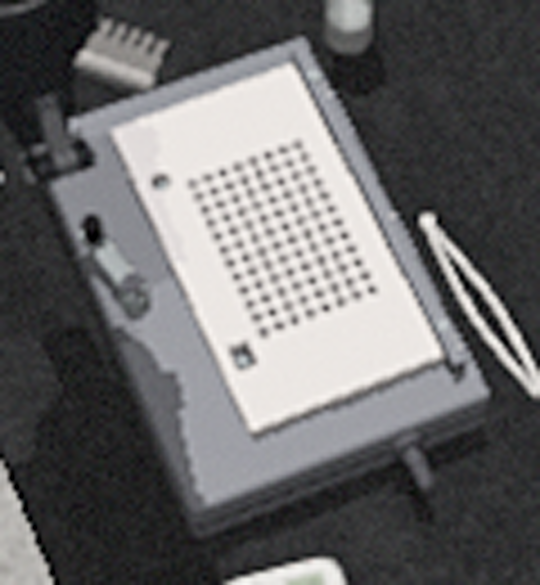

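Request:
send_rows(
  plan=[
    [1.2,0,0.8,0,0],
    [0,3,0,0,0],
    [0,2,0,0,0],
    [0,0,0,0,0],
  ],
)

```text
clock: 12.6
tcp_pos: [0.3901, -0.0881, 0.1313]
orientation: [-1.225, -1.179, 1.184]
contact_force: [-0.3, -0.1, 0.3]
grip_width: -0.0001
```

```bash
python3 - <<'E'
from fit import *
o=r.get_obs(); print(o["clock"],o["tcp_pos"].round(4),o["joints"].round(3))
print(R.from_rotvec(o["orientation"]).as_matrix().round(3).tolist())
f=save("wrist","w7.png"); 
im=f["image"][120:320,110:370,::-1]
cv2.imwrite("pics/w7c.png",cv2.resize(im,None,fx=3,fy=3,interpolation=cv2.INTER_CUBIC))
E
```

```text
12.6 [ 0.3901 -0.0881  0.1313] [-0.378  0.211  0.502  2.311 -0.165  0.655  1.779]
[[0.037, -0.003, -0.999], [0.999, -0.001, 0.037], [-0.001, -1.0, 0.003]]
```

View pics/w7c.png

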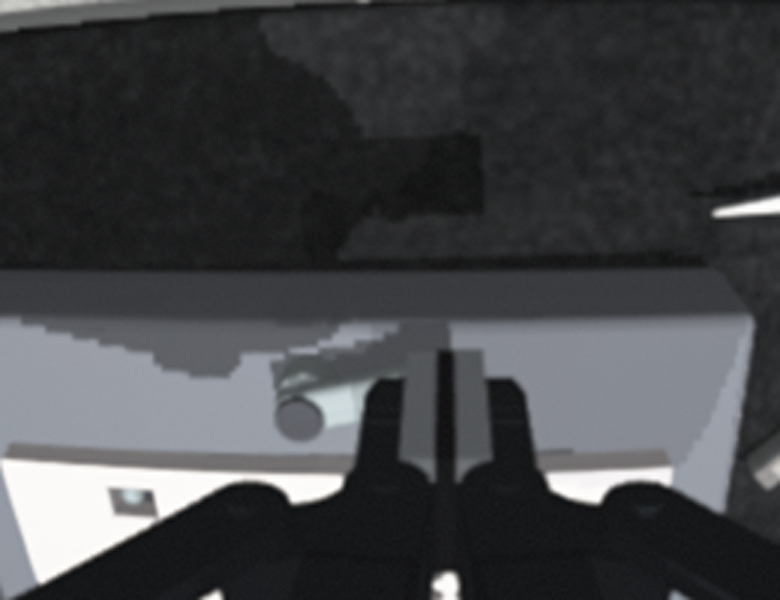

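Request:
send_rows(
  plan=[
    [-0.3,2.6,0,0,0],
    [0,2,0,0,0],
    [0,0,0,0,0],
  ],
)

```text
clock: 13.02
tcp_pos: [0.3905, -0.0917, 0.0862]
orientation: [-1.226, -1.18, 1.181]
contact_force: [0.5, -0.1, -0.5]
grip_width: 0.0001
```

```bash
python3 - <<'E'
from fit import *
o=r.get_obs(); print(o["clock"],o["tcp_pos"].round(4),o["contact_force"].round(1))
f=save("side","sd8.png"); 
im=f["image"][140:225,190:330,::-1]
cv2.imwrite("pics/sd8c.png",cv2.resize(im,None,fx=5.5,fy=5.5,interpolation=cv2.INTER_CUBIC))
E
```

```text
13.025 [ 0.3905 -0.0917  0.0862] [ 0.5 -0.1 -0.5]
```

View pics/sd8c.png

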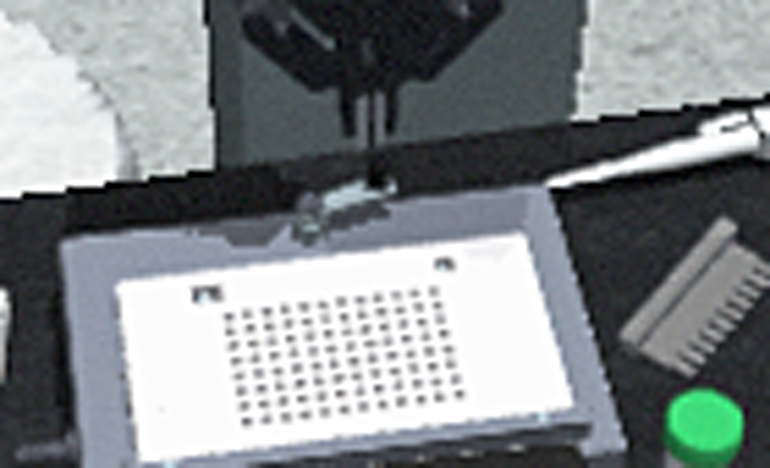

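Request:
send_rows(
  plan=[
    [0,0.2,-0.6,0,0],
    [0,0,-0.4,0,0],
    [0,0,-0.5,0,0],
    [0,0,-0.5,0,0],
  ],
)

```text
clock: 13.58
tcp_pos: [0.4105, -0.0925, 0.0843]
orientation: [-1.226, -1.18, 1.181]
contact_force: [-1.2, 2.5, -0.1]
grip_width: 0.0002
```

Request:
send_rows(
  plan=[
    [0,0,-0.5,0,0],
    [-0.1,0,-0.5,0,0],
    [-0.2,0,-0.5,0,0],
    [-0.2,0,-0.5,0,0],
  ],
)

```text
clock: 14.08
tcp_pos: [0.4307, -0.0988, 0.0843]
orientation: [-1.228, -1.18, 1.18]
contact_force: [-2.2, 1.1, -0.1]
grip_width: 0.0
```

Request:
send_rows(
  plan=[
    [-0.3,0,-0.4,0,0],
    [-0.3,0,-0.4,0,0],
    [0,0,0,0,0],
  ],
)

```text
clock: 14.45
tcp_pos: [0.4387, -0.1055, 0.0844]
orientation: [-1.229, -1.18, 1.18]
contact_force: [0.9, -1.0, 0.2]
grip_width: 0.0001
```

```bash
cat > look2.py <<'E'
from fit import *
import sys
n=sys.argv[1]
f=save("side",n+"s.png"); g=save("scene",n+"c.png"); h=save("wrist",n+"w.png")
a=cv2.resize(f["image"][150:230,200:310,::-1],None,fx=6,fy=6,interpolation=cv2.INTER_CUBIC)
cv2.imwrite(f"pics/{n}s_.png",a)
a=cv2.resize(h["image"][120:320,110:370,::-1],None,fx=3,fy=3,interpolation=cv2.INTER_CUBIC)
cv2.imwrite(f"pics/{n}w_.png",a)
E
python3 look2.py l1
```

```text
(no output)
```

View pics/l1s_.png

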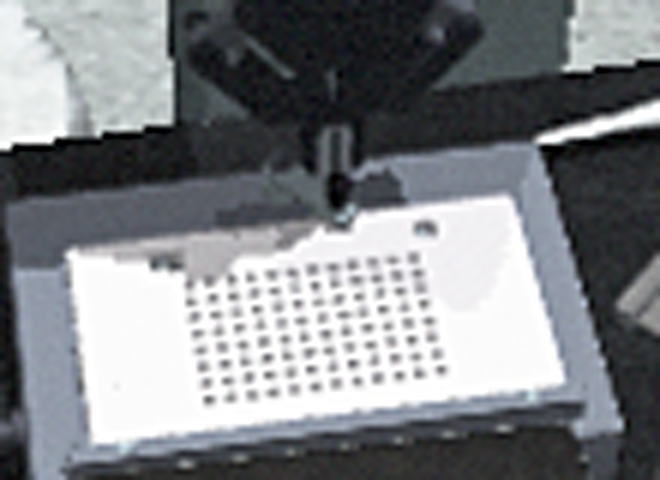

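View pics/l1w_.png

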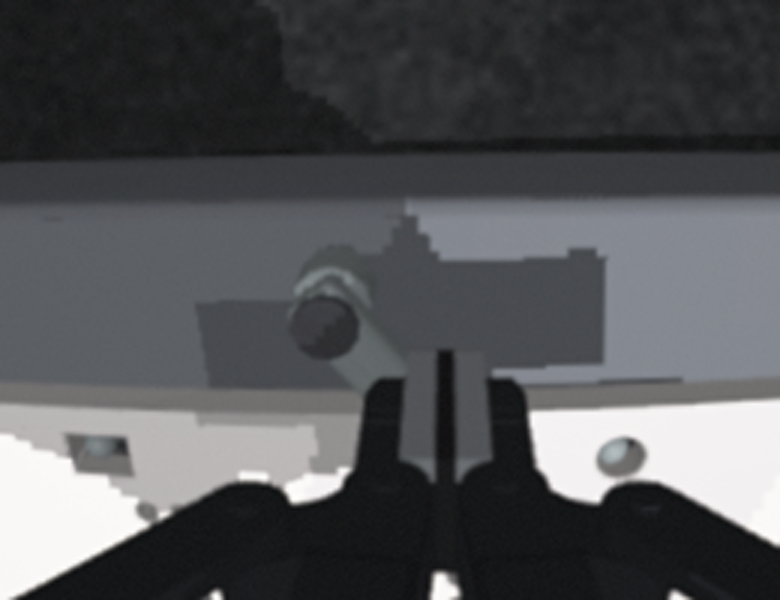

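Request:
send_rows(
  plan=[
    [0,0,0.8,0,0],
    [3,0,0,0,0],
    [0,0,-1.5,0,0],
    [0,0,-1.5,0,0],
    [-0.7,0,0,0,0],
    [-0.5,0,0,0,0],
  ],
)

```text
clock: 15.35
tcp_pos: [0.461, -0.0886, 0.0843]
orientation: [-1.228, -1.18, 1.179]
contact_force: [4.0, 5.0, 1.3]
grip_width: -0.0001
```

Request:
send_rows(
  plan=[
    [-0.4,0,0,0,0],
    [-0.4,0,0,0,0],
    [-0.4,0,0,0,0],
  ],
)

```text
clock: 15.72
tcp_pos: [0.4604, -0.1001, 0.0845]
orientation: [-1.228, -1.181, 1.18]
contact_force: [2.4, 2.7, 1.2]
grip_width: 0.0001
```

Request:
send_rows(
  plan=[
    [-0.4,0,0,0,0],
    [-0.4,0,0,0,0],
  ],
)

```text
clock: 15.98
tcp_pos: [0.4596, -0.1082, 0.0842]
orientation: [-1.227, -1.18, 1.18]
contact_force: [1.4, 1.6, 0.6]
grip_width: 0.0003
```

Request:
send_rows(
  plan=[
    [-0.2,0,0,0,0],
    [-0.2,0,0,0,0],
  ],
)

```text
clock: 16.23
tcp_pos: [0.4596, -0.1102, 0.0841]
orientation: [-1.224, -1.181, 1.18]
contact_force: [2.1, 9.9, 1.3]
grip_width: 0.0
```

Request:
send_rows(
  plan=[
    [-0.2,0,0,0,0],
    [0,0,0,0,0],
  ],
)

```text
clock: 16.48
tcp_pos: [0.4596, -0.1103, 0.0841]
orientation: [-1.222, -1.183, 1.18]
contact_force: [1.5, 11.3, 2.8]
grip_width: 0.0001
```

```bash
python3 look2.py l2
```

```text
(no output)
```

View pics/l2w_.png

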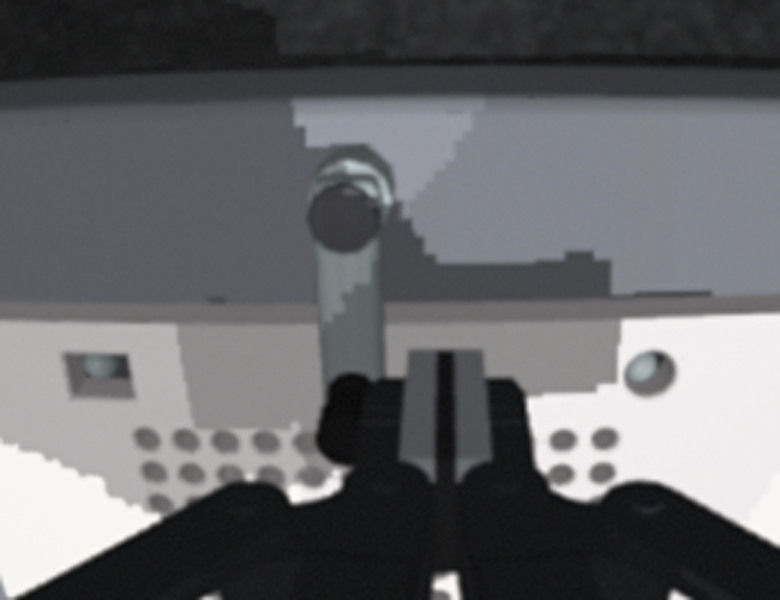

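Request:
send_rows(
  plan=[
    [1,0,0,0,0],
    [2,0,0,0,0],
    [0,-4,0,0,0],
    [0,-4,0,0,0],
    [0,-4,3,0,0],
    [4,0,3,0,0],
    [4,0,0,0,0],
    [4,0,0,0,0],
    [0,0,0,0,0],
  ],
)

```text
clock: 17.75
tcp_pos: [0.4053, 0.0405, 0.2041]
orientation: [-1.225, -1.183, 1.184]
contact_force: [0.3, -0.9, -0.2]
grip_width: 0.0001
```

```bash
python3 - <<'E'
from fit import *
o=r.get_obs(); print(o["clock"],o["tcp_pos"].round(4),o["contact_force"].round(1))
f=save("wrist","w9.png"); save("side","sd9.png"); save("scene","sc9.png")
im=f["image"][150:384,0:300,::-1]
cv2.imwrite("pics/w9c.png",cv2.resize(im,None,fx=2.5,fy=2.5,interpolation=cv2.INTER_CUBIC))
im=ld("sc9.png")["image"][140:280,185:305,::-1]
cv2.imwrite("pics/sc9c.png",cv2.resize(im,None,fx=4.25,fy=4.25,interpolation=cv2.INTER_CUBIC))
E
```

```text
17.75 [0.4053 0.0405 0.2041] [ 0.3 -0.9 -0.2]
```

View pics/w9c.png

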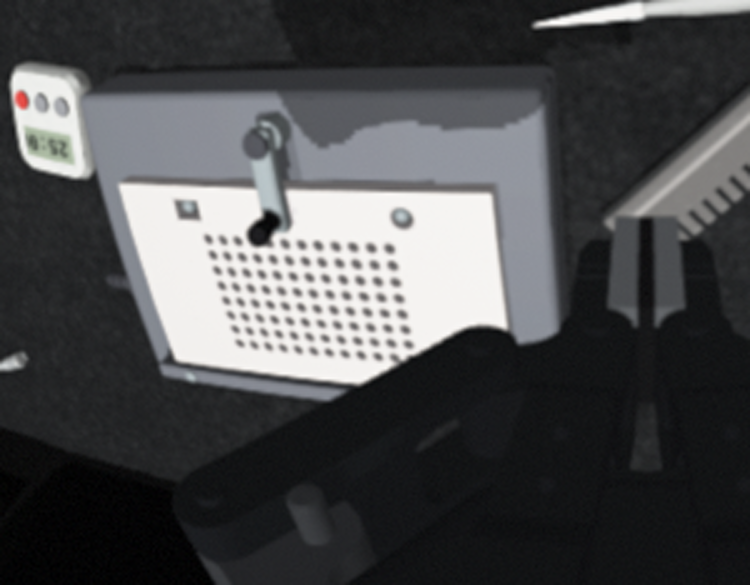

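View pics/sc9c.png

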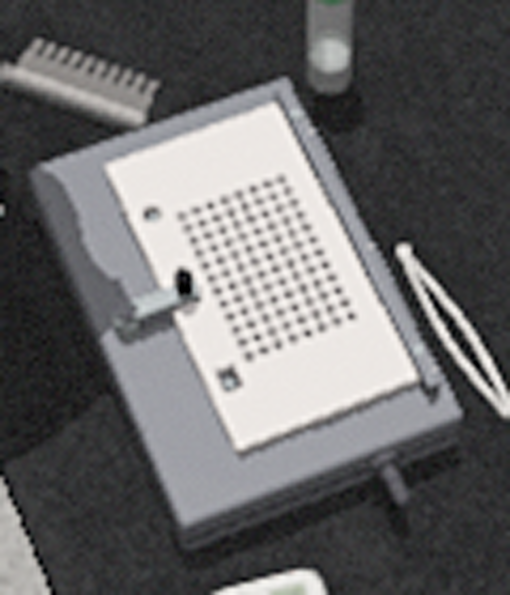

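View pics/sd9.png

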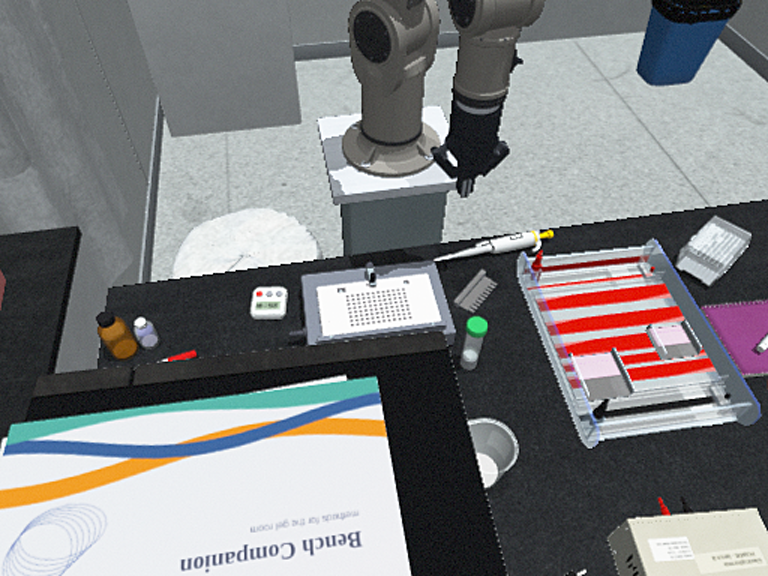

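```bash
python3 - <<'E'
from fit import *
f=ld("w9.png"); W=lambda c:P(f,(0,150),2.5,c)
p=lambda c,z:fat_z(f,W(c),z)
pts={k:p(c,z) for k,c,z in [("piv",(258,143),.0655+.007),("knob",(259,235),.0825),("FL",(553,96),.045),("FR",(84,96),.045),("pFL",(494,189),.055),("pFR",(120,184),.055),("hole",(402,217),.055),("slot",(187,209),.055)]}
v=pts["FL"]-pts["FR"]; yaw=np.arctan2(-v[0],v[1]); m=(pts["FL"]+pts["FR"])/2
b=[m[0]+.085*np.cos(yaw),m[1]+.085*np.sin(yaw),yaw]; print(np.round(b,4))
q={k:inbase(b,x)*1000 for k,x in pts.items()}
for k in q: print(k,q[k].round(1))
d=q["knob"]-q["piv"]; print("angle",np.arctan2(d[0],d[1]),np.hypot(*d))
E
```

```text
[ 0.4961 -0.1256 -0.0387]
piv [-73.3   0.2]
knob [-34.9  -2.7]
FL [-85.  123.8]
FR [ -85.  -123.8]
pFL [-47.2  98.3]
pFR [ -41.7 -102.4]
hole [-32.5  55.4]
slot [-30.4 -60.7]
angle 1.6442354597932305 38.463645996157574
```

```bash
python3 -c "
from bench import r
print(r.hand_in()); print(r.get_obs()['clock'])"
```

```text
the job is handed in; nothing more can be done
None
the job is handed in; nothing more can be done
```

The plate is seated flat on the base and the latch is round at its stop. I handed the job in just after 17.75 s, within the 51 s limit.

**How it was done**
- **Back to the rail:** I pushed the plate's front edge with the open fingers either side of the latch. It slid about 3.5 mm and then stopped dead at about 9 N.
- **Sideways:** I pushed the left edge with the fingers shut, moving it about 17 mm to the right until the hole and slot dropped over the pins.
- **Latch:** I pushed the knob round in two strokes. It stopped at about 11 N, within half a millimetre of where I had worked out the stop would be. I then moved the arm clear.

**Last checks**
- **Plate:** Both pins show inside the hole and slot. Before I turned the latch, the plate's front top corners were within 2 enlarged-crop pixels (under 1 image pixel) of the seated position and 12 or more from the tilted one.
- **Latch:** The bar lies over the plate's front edge. Its angle came out at about 1.64 rad against a nominal 1.57, measured roughly from picked pixels.
- **Disagreement:** The same final picture puts the plate 2 to 3 mm and about 1.5° off its seat. I put this down to pixel picking in an oblique view, because the earlier, squarer view agreed to about 1 mm.
- **Bystanders:** The pipette, comb, tube, forceps and timer look unmoved in the final pictures; I did not measure them.

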